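# Hang the valve cabinet's lift-off door

## Task

Take the white door out of the wooden rack, hang it standing open on the two hinge pins of the stop-valve cabinet so that both knuckles drop fully home together, then swing it shut against its rubber stops and let go. Be gentle: the pins stand off-centre on their eccentric feet, turned who knows which way, so feel them into the knuckles and never force, drop or slam the door. Leave the plywood panel in the rack and the fittings and tape measure on the bench where they are.

Things in the scene. Friction and masses are not known exactly. Their poses are not given: they have to be found in the camera images.
- cabinet: White sheet-steel stop-valve cabinet fixed on the bench, 210 mm wide (its y), 100 mm deep (its x), 216 mm high, brass manifold inside. Origin: centre of its underside, z up. Its open front is its own -x side (front flange at x = -50 mm); the hinge strap with its two upright pins is on its own -y side. Contact between door and cabinet or pins must stay under 35 N, knocks included (the hanging weight alone makes about 10 N of it).
- hinge_axis (a point): Axis of the two fixed hinge barrels, at bench height, cabinet (-66, -128, 0) mm, axes as the cabinet's. The hinge pins are not on it: each stands on a brass eccentric foot 4 mm off this axis (for trimming the door), both turned the same way, in a direction that differs each time and is not measured. They are tight and do not turn. Steel on steel is stiff, about 20 N per mm.
- lower_seat (a point): Centre of the flat top of the lower fixed barrel (19 mm diameter, 22 mm tall), 34 mm above the bench: the seat for the lower knuckle. The lower pin stands up from it, its centre 4 mm off this point in the unmeasured direction: steel, 9 mm diameter, 22 mm long, blunt, with a 1.5 mm chamfer round its flat top.
- upper_seat (a point): The same for the equal upper barrel and pin, 130 mm above lower_seat, 164 mm above the bench. Its barrel reaches 22 mm down, so the lower knuckle must come in from the side, between lower pin and upper barrel, with the door 22 to 82 mm above its hung height, and then go down. Both knuckles go over their pins together.
- stop (a point): Face of the upper rubber stop on the cabinet's front flange, at (-59, 94, 165) mm of the cabinet, 9 mm proud of the flange; a second one is 115 mm below. The shut door's inner face rests on both.
- door: Loose white folded-sheet door, 220 mm wide (its y), 190 high (its z), 14 thick (its x), 0.27 to 0.43 kg, centre of mass near its middle. Origin: centre of its lower edge. Its -x face is the outer face (louvres; black lock near +y end). Starts upright in the rack. Hung, its origin is 14 mm above the bench; shut, its axes are the cabinet's and its origin nominally at cabinet x = -66, y = 0 mm.
- door_top (a point): Middle of the door's top edge, door (0, 0, 190) mm; the edge can be pinched from above across its 14 mm. Hung open by an angle a, the door's yaw is the cabinet's yaw + a (shut: 0; a of about 1.4 rad stands well open and leaves room for a gripper on the top edge). The hinge has little friction; the door stays where it is left.
- lower_knuckle (a point): Centre of the lower opening of the door's lower knuckle, door (0, -128, 20) mm. The knuckle is a steel tube, 16 mm outside, 10.5 mm bore, 26 mm long, open at both ends, its axis parallel to the door's z and 18 mm off the door's -y edge.
- upper_knuckle (a point): The same for the upper knuckle, door (0, -128, 150) mm. Each knuckle's lower end rests on its seat when fully home.
- door_edge (a point): Middle of the door's free (+y) edge, door (0, 110, 95) mm. With the door shut on the stops it is nominally at cabinet (-66, 110, 109) mm.
- rack: Fixed plywood rack, 200 mm (its x) by 160 mm (its y), base 18 mm thick. Two grooves along its y at x = -47 and +47 mm, 17 mm wide, between battens that reach 48 mm above the bench. Origin: centre of its underside. The door stands in one groove (lower edge 18 mm above the bench, same yaw as the rack), the plywood panel in the other.
- back_panel: Bystander: loose plywood panel, 200 mm wide, 80 mm high, 14 mm thick, standing in the rack's other groove. Origin: centre of its lower edge. Leave it.
- tee: Bystander: loose steel pipe, 22 mm diameter, 130 mm long, with a brass tee at one end, lying on the bench, 30 mm high. Origin: under the middle of the pipe, pipe along its x.
- tape: Bystander: loose yellow tape measure, 60 x 35 x 45 mm high, on the bench. Origin: centre of its underside.
- coupling: Bystander: loose steel pipe coupling standing on the bench, 42 mm diameter, 38 mm high. Origin: centre of its underside.
Things that resemble listed ones, but are neither listed nor needed, are in the scene too. There is more than one size of the door; the job needs the largest.

How it is judged:
On the way, in this order (a step that is already met when the one before it is completed fails the run):
1. the door is lifted clear of the rack (height (world z) of door above 0.052 m), for 0.1 s.
2. both knuckles are fully down over their pins with the door standing open (x of lower_knuckle in the frame of lower_seat between -0.0065 and 0.0065 m and y of lower_knuckle in the frame of lower_seat between -0.0065 and 0.0065 m and z of lower_knuckle in the frame of lower_seat between -0.003 and 0.003 m and x of upper_knuckle in the frame of upper_seat between -0.0065 and 0.0065 m and y of upper_knuckle in the frame of upper_seat between -0.0065 and 0.0065 m and z of upper_knuckle in the frame of upper_seat between -0.003 and 0.003 m and angle between door's own z axis and vertical below 0.05 rad and x of door_edge in the frame of cabinet below -0.1 m), for 0.2 s.
At the end, for the whole second after the job is handed in: The door hangs with both knuckles fully down on their barrels (within 3 mm in height and 6.5 mm of the barrel centres in the cabinet's x and y), upright within 0.05 rad, shut with its free edge within about 8 mm of its place on the rubber stops, at rest and released (x of lower_knuckle in the frame of lower_seat between -0.0065 and 0.0065 m and y of lower_knuckle in the frame of lower_seat between -0.0065 and 0.0065 m and z of lower_knuckle in the frame of lower_seat between -0.003 and 0.003 m and x of upper_knuckle in the frame of upper_seat between -0.0065 and 0.0065 m and y of upper_knuckle in the frame of upper_seat between -0.0065 and 0.0065 m and z of upper_knuckle in the frame of upper_seat between -0.003 and 0.003 m and angle between door's own z axis and vertical below 0.05 rad and x of door_edge in the frame of cabinet between -0.074 and -0.059 m and y of door_edge in the frame of cabinet between 0.098 and 0.122 m and linear speed of door below 0.02 m/s and contact force between door and the fingers below 0.1 N); the robot touches nothing.
It fails at once if the door is pressed, dropped or slammed on the cabinet or its hinge with more than 35 N (contact force between door and cabinet above 35 N).
It fails at once if the plywood panel is disturbed (moved more than 20 mm) (distance of back_panel from where it was at the start of the episode above 0.02 m).
It fails at once if the pipe with the tee is disturbed (moved more than 20 mm) (distance of tee from where it was at the start of the episode above 0.02 m).
It fails at once if the tape measure is disturbed (moved more than 20 mm) (distance of tape from where it was at the start of the episode above 0.02 m).
It fails at once if the coupling is disturbed (moved more than 20 mm) (distance of coupling from where it was at the start of the episode above 0.02 m).
It also fails if it takes over 72 s, if anything falls off the work surface, if the arm or the gripper's body presses on something with over 40 N, if the wrist force passes 120 N, or if a joint passes its speed limit or range.

## Robot

A 6-joint arm with a two-finger parallel gripper is mounted at the origin on the work surface. World frame = base frame: x ahead of the robot, y to its left, z up, the work surface at z = 0. Lengths are in m, angles in rad, forces in N, time in s.
With the tool pointing down it reaches from about 0.35 to 0.775 m from the base axis. Payload 7.3 kg.
Tool frame: the origin (TCP) lies at the very end of the fingers, on their centre line; the grasp point (between the pads) lies 19 mm behind it; z points along the fingers, y is the direction in which the jaws open and shut (so a half turn about z gives the same grasp; the last joint's range is limited). The gripper opens to 92 mm and grips with 3 to 60 N. Pads are 19 mm wide; open, the fingers measure 130 mm over their backs; the gripper's body (75 mm by 190 mm) begins 47 mm behind the grasp point.
Start: joints at [-1.464, 0.342, 1.524, -0, 1.275, -0.146], TCP at [0.131, -0.508, 0.201] pointing down, gripper open.
Joint ranges: [-2.53, 2.53], [-0.77, 2.02], [0.04, 2.7], [-1, 4.14], [0.28, 2.66], [-3.11, 3.11]. Speed limits (rad/s): [2.57, 2.57, 3.14, 3.14, 3.14, 3.14].

## Interface

Orientations are given as [roll, pitch, yaw] about the fixed x, y, z axes, in that order (R = Rz(yaw) Ry(pitch) Rx(roll)).
In Python, from cell import observe, read_camera, camera_info, hand_in gives the robot as it stands.
- The arm moves only by the tool jog_arm, never from a script. Its argument "rows" is one flat list of numbers, 5 for each row, row after row: the finger opening in mm, from 0 to 91.8, then the shift along the tool's x, y, z in mm, then the turn about the tool's z in degrees. In form: [gripper, tx, ty, tz, roll, gripper, tx, ty, tz, roll, ...]. A call has 1 to 20 rows; each row shifts and turns the commanded pose from where the row before left it, along the tool's axes as they then stand; what a row does not reach is not made up. A row lasts 1/10 s, in which the tool goes at most 50 mm and 8.59 degrees, less where a joint would pass 70% of its speed; a pose out of reach is approached as far as the arm can. A call with a gripper value outside its range is refused whole. The fingers move at their own pace and stop on an object; "grip_force" is the grip in N (left out, the last holds). Time passes only in rows, so rows that do not move let the fingers close. It gives the time, the measured TCP pose, the force and the opening at its end, in the units of the state.
- observe(): the state, without advancing time (a new reading comes with each control period).
- read_camera(name): name is "side" or "top" or "wrist"; returns (picture, depth): 400x640x3 uint8, red, green, blue; 400x640 float32, m along the optical axis (not along the pixel's ray), 0 where there is no reading.
- camera_info(name): a dict with "fx", "fy", "cx", "cy" (pixels), "extrinsics" (4x4, takes a point from camera to world coordinates); the wrist camera has in their place "tool_from_camera" (4x4, takes a point from camera to tool coordinates, whose origin is the TCP and whose axes are the flange's). Camera axes: x right, y up, looking along -z (the intrinsics and any distortion apply to the point x, -y, -z); pixel columns grow to the right and rows downward; lengths in m; the calibration is good to about 2 mm. A picture is of the moment at which its call begins: read the wrist's pose just before it. camera_info takes no time and is no camera call.
- hand_in(): hands the job in, once; it reports no verdict.
The state is a dict: "time": time; "qpos": joint angles; "qvel": joint speeds; "joint_efforts": joint torques, N m; "tool_pos": TCP position; "tool_rot": TCP orientation; "contact_force": force on the tool from outside, world axes, zero at the start; "torque": the same for the moment, N m; "opening": finger opening in m.
Only numpy, scipy, OpenCV 4.12 (cv2) and the standard library are available. Lean on these libraries where they do the work, as an engineer would, in place of code of your own. Each camera call takes 0.05 s, during which the arm holds its last target. There are 200 camera calls.

## Working session

There is one attempt and no reset: what is moved stays moved. The work goes in short steps, Python scripts to look and compute and a tool call to move; the robot and the scene stay as the last step left them, time stands still between calls to the robot, and variables do not carry over. Pictures are saved under pics/ and viewed, about 8 in all and at most 12, crops included, and the job is handed in when it is done.

Besides the shell and the picture viewer there is one more tool, called after "Call:" as name(argument=value, ...), one argument or row to a line, values as JSON. jog_arm: Moves the arm, as the interface text tells. Its arguments: {"type":"object","properties":{"rows":{"type":"array","items":{"type":"number"}},"grip_force":{"type":"number"}},"required":["rows"]}

```bash
mkdir -p pics
cat > h.py <<'E'
import numpy as np, cv2
from cell import observe, read_camera, camera_info, hand_in
from scipy.spatial.transform import Rotation as R
def grab(n):
    s=observe(); im,d=read_camera(n); return s,im,d
def world(n,d,s=None):
    c=camera_info(n); v,u=np.mgrid[0:400,0:640]
    p=np.stack([(u-c['cx'])/c['fx']*d,-(v-c['cy'])/c['fy']*d,-d],-1)
    if n=='wrist':
        T=np.eye(4);T[:3,:3]=R.from_euler('xyz',s['tool_rot']).as_matrix();T[:3,3]=s['tool_pos'];T=T@np.array(c['tool_from_camera'])
    else: T=np.array(c['extrinsics'])
    return p@T[:3,:3].T+T[:3,3]
E
python3 - <<'E'
from h import *
for n in ('top','side'):
    s,im,d=grab(n); np.savez(n+'.npz',im=im,d=d); cv2.imwrite(f'pics/{n}0.png',im[:,:,::-1]); c=camera_info(n); print({k:(np.round(v,3).tolist() if k=='extrinsics' else v) for k,v in c.items()}, (d>0).mean())
print(observe())
E
```

```text
{'fx': 389.6501086408352, 'fy': 389.6501086408352, 'cx': 319.10809763796556, 'cy': 194.11181568269015, 'extrinsics': [[0.026, 0.998, -0.059, 0.422], [-1.0, 0.026, 0.006, 0.045], [0.008, 0.059, 0.998, 1.442], [0.0, 0.0, 0.0, 1.0]]} 0.99610546875
{'fx': 411.0718394563585, 'fy': 411.0718394563585, 'cx': 311.50927456328327, 'cy': 199.30335511292205, 'extrinsics': [[0.95, 0.184, -0.254, 0.179], [-0.313, 0.558, -0.768, -0.893], [0.0, 0.809, 0.588, 0.861], [0.0, 0.0, 0.0, 1.0]]} 0.99600390625
{'time': 0.1, 'qpos': array([-1.46398863e+00,  3.42640115e-01,  1.52488326e+00, -6.77378629e-06,
        1.27540284e+00, -1.45994770e-01]), 'qvel': array([ 0.00021859, -0.00185546, -0.00245605, -0.00176909, -0.00108517,
       -0.0002682 ]), 'joint_efforts': array([ 2.43562783e-03, -4.32004344e+01, -2.44694299e+01,  7.21784472e-02,
        5.25608927e-02, -3.63082449e-05]), 'tool_pos': array([ 0.13129317, -0.50792512,  0.20073454]), 'tool_rot': array([-3.14027234e+00, -1.87593083e-04,  2.52804319e-01]), 'contact_force': array([ 1.13998883, -0.75454635,  0.36051305]), 'torque': array([ 0.01303941, -0.02363607, -0.01330687]), 'opening': 0.09185699510336805}
```

View pics/top0.png

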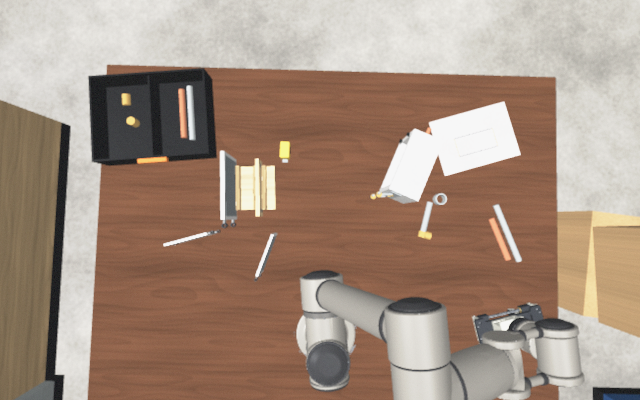

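View pics/side0.png

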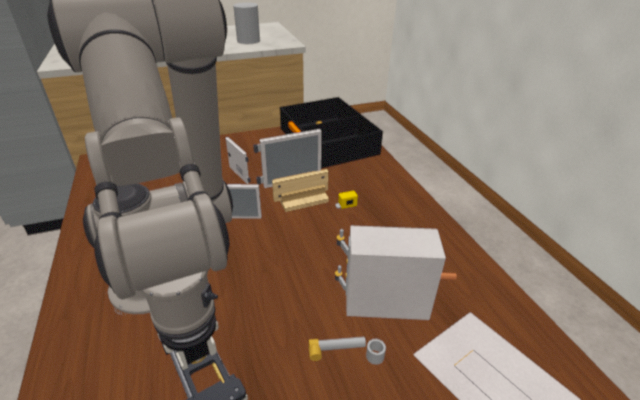

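Top view: door at (229,185) in the rack's left groove, panel in the right one; cabinet at (410,165) with hinge near (378,196); tape (285,150), tee (427,218), coupling (440,199). The side view agrees, with pins at (341,238) and (340,273). I'll measure these with the depth.

Run:
```python
from h import *
z=np.load('top.npz'); d=z['d']; im=z['im']; W=world('top',d)
def box(n,m):
    p=W[m][:,:2].astype(np.float32); (c,sz,a)=cv2.minAreaRect(p); print(n,len(p),'z',W[m][:,2].mean().round(4),'c',np.round(c,4),'sz',np.round(sz,4),'a',round(a,2)); print(np.round(cv2.boxPoints((c,sz,a)),4).tolist() if len(p)>20 else p.round(4).tolist())
v,u=np.mgrid[0:400,0:640]
reg=lambda a,b,c,e:(u>=a)&(u<b)&(v>=c)&(v<e)
Z=W[...,2]
print('bench z',np.median(Z[reg(300,360,80,200)]))
box('doortop',reg(212,245,140,235)&(Z>.195)&(Z<.225))
box('cabtop',reg(370,445,120,215)&(Z>.2)&(Z<.232))
box('hinge all',reg(366,384,185,205)&(Z>.02))
m=reg(366,386,183,205); 
for vv in range(188,204): print(vv,' '.join('%4d'%(1000*Z[vv,uu]) for uu in range(366,390)))
box('panel',reg(247,268,150,225)&(Z>.08))
box('rack',reg(232,285,150,225)&(Z>.035)&(Z<.06))
# side view hinge
z=np.load('side.npz'); S=world('side',z['d']); Z=S[...,2]
m=reg(250,328,120,195)&(Z>.06)&(z['d']>0); 
m2=reg(255,325,125,192)&(Z>.07)&(Z<.2); p=S[m2]; c=p.mean(0); w,V=np.linalg.eigh(np.cov((p-c).T)); print('doorface',len(p),c.round(4),V[:,0].round(3),w)
for b in [(330,350,228,258),(330,350,262,290)]:
    mm=reg(*b)&(Z>.02); print(np.c_[u[mm],v[mm],(S[mm]*1000).round()][::6].astype(int).tolist())
big=cv2.resize(z['im'][215:300,320:460,::-1],None,fx=5,fy=5,interpolation=cv2.INTER_CUBIC); cv2.imwrite('pics/s1.png',big)
```

```text
bench z 0.000591639613195194
doortop 362 z 0.2064 c [0.5036 0.3434] sz [0.2419 0.016 ] a 3.04
[[0.3824000060558319, 0.3449999988079071], [0.3833000063896179, 0.32899999618530273], [0.6248000264167786, 0.3418000042438507], [0.6240000128746033, 0.3578000068664551]]
cabtop 2129 z 0.2161 c [ 0.5965 -0.2692] sz [0.1011 0.2112] a 68.19
[[0.4796000123023987, -0.2768999934196472], [0.6757000088691711, -0.35530000925064087], [0.7132999897003174, -0.2614000141620636], [0.5171999931335449, -0.18299999833106995]]
hinge all 85 z 0.126 c [ 0.465  -0.0833] sz [0.0378 0.2671] a 26.67
[[0.3880999982357025, 0.02759999968111515], [0.5080000162124634, -0.2110999971628189], [0.5418000221252441, -0.19419999420642853], [0.4219000041484833, 0.044599998742341995]]
188   -2   -1    4    0    0   -4   -2    0    3    0    4   -4    1   -4    0   18   39   72   93  119  142  168  187  206
189    0   -3    0    0    7    0   -1    3    6    2   -1    2    2   -1   -3   30   55   83  111  125  149  169  196  211
190   -1   -2    0   -2    5   -1    1    1    2   -1   -2    0    2    1   15   36   65   92  114  14
[... 3273 characters left out ...]
, 500, -161, 40], [336, 272, 494, -154, 31], [347, 272, 495, -223, 100], [338, 273, 499, -157, 29], [348, 273, 495, -229, 102], [339, 274, 500, -163, 30], [349, 274, 481, -264, 137], [340, 275, 500, -170, 33], [335, 276, 489, -159, 23], [341, 276, 505, -165, 24], [335, 277, 489, -161, 21], [341, 277, 502, -173, 28], [338, 278, 494, -170, 24], [348, 278, 490, -241, 97], [346, 279, 499, -210, 59], [342, 280, 500, -184, 28], [341, 281, 498, -183, 24], [349, 281, 477, -277, 127], [347, 282, 496, -226, 65], [346, 283, 495, -222, 58], [344, 284, 500, -199, 28], [343, 285, 497, -199, 25], [349, 285, 478, -276, 112], [349, 286, 478, -276, 109], [349, 287, 479, -275, 103], [349, 288, 478, -277, 102]]
```

View pics/s1.png

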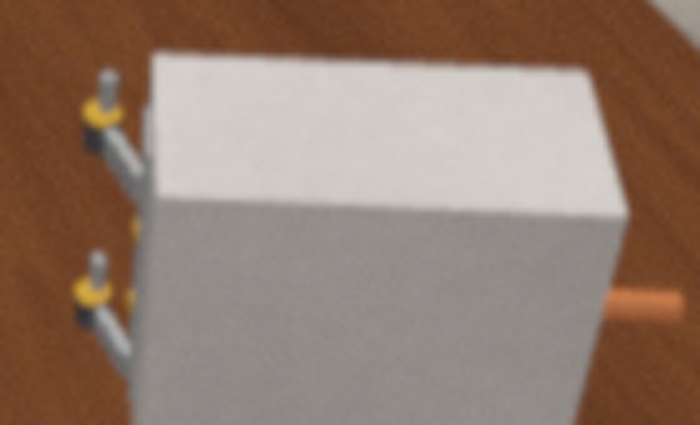

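Run:
```python
from h import *
c=camera_info('wrist'); print({k:(np.round(v,3).tolist() if k=='tool_from_camera' else v) for k,v in c.items()})
```

```text
{'fx': 339.08962685408164, 'fy': 339.08962685408164, 'cx': 314.16486409514755, 'cy': 198.22948056101555, 'tool_from_camera': [[0.0, 0.963, 0.271, 0.073], [1.0, -0.0, -0.001, -0.0], [-0.001, 0.271, -0.963, -0.182], [0.0, 0.0, 0.0, 1.0]]}
```

Call:
jog_arm(
  rows=[91.8,0,0,-40,0,91.8,0,0,-40,0,91.8,0,0,-40,0],
)

```text
time: 0.4
tool_pos: [0.1313, -0.5079, 0.3223]
tool_rot: [-3.14, -0.0, 0.253]
contact_force: [0.7, -0.2, -0.1]
opening: 0.0917
```

Call:
jog_arm(
  rows=[91.8,31.9,-17.4,0,0,91.8,31.9,-17.4,0,0,91.8,31.9,-17.4,0,0,91.8,31.9,-17.4,0,0,91.8,31.9,-17.4,0,0,91.8,31.9,-17.4,0,0,91.8,31.9,-17.4,0,0,91.8,31.9,-17.4,0,0,91.8,31.9,-17.4,0,0,91.8,31.9,-17.4,0,0,91.8,31.9,-17.4,0,0,91.8,31.9,-17.4,0,0,91.8,31.9,-17.4,0,0,91.8,31.9,-17.4,0,0,91.8,0,0,40,0,91.8,0,0,40,0,91.8,0,0,0,0,91.8,0,0,0,0],
)

```text
time: 2.2
tool_pos: [0.5028, -0.1609, 0.2418]
tool_rot: [-3.141, 0.001, 0.253]
contact_force: [1.0, 0.0, 0.3]
opening: 0.0918
```

Run:
```python
from h import *
s,im,d=grab('wrist'); np.savez('w1.npz',im=im,d=d,p=s['tool_pos'],r=s['tool_rot'])
print(s['tool_pos'],s['tool_rot'])
W=world('wrist',d,s)
h=np.hypot(W[...,0]-.502,W[...,1]+.16)
m=(h<.03)&(W[...,2]>.02)&(W[...,2]<.2); v,u=np.where(m); print(u.min(),u.max(),v.min(),v.max())
a,b=max(0,v.min()-15),max(0,u.min()-15)
crop=im[a:v.max()+15,b:u.max()+15]; f=int(min(700/crop.shape[1],560/crop.shape[0])); print(a,b,f)
cv2.imwrite('pics/w1.png',cv2.resize(crop[:,:,::-1],None,fx=f,fy=f,interpolation=cv2.INTER_CUBIC))
m=(h<.02)
for lo,hi in [(.182,.19),(.16,.168),(.05,.06),(.03,.037)]:
    k=m&(W[...,2]>lo)&(W[...,2]<hi); print(lo,hi,k.sum(),W[k].mean(0).round(4) if k.any() else '',W[k].min(0).round(4) if k.any() else '',W[k].max(0).round(4) if k.any() else '')
```

```text
[ 0.50283055 -0.16086119  0.24182737] [-3.14111402e+00  6.21146799e-04  2.52643546e-01]
300 353 158 210
143 285 6
0.182 0.19 111 [ 0.504  -0.1572  0.1844] [ 0.4991 -0.1616  0.1821] [ 0.5079 -0.153   0.1862]
0.16 0.168 282 [ 0.5011 -0.1607  0.163 ] [ 0.491 -0.179  0.16 ] [ 0.5097 -0.1502  0.1676]
0.05 0.06 52 [ 0.504  -0.1574  0.0544] [ 0.4993 -0.1618  0.0511] [ 0.508  -0.1535  0.0562]
0.03 0.037 141 [ 0.5002 -0.1611  0.0328] [ 0.4913 -0.179   0.0301] [ 0.5097 -0.1504  0.0366]
```

View pics/w1.png

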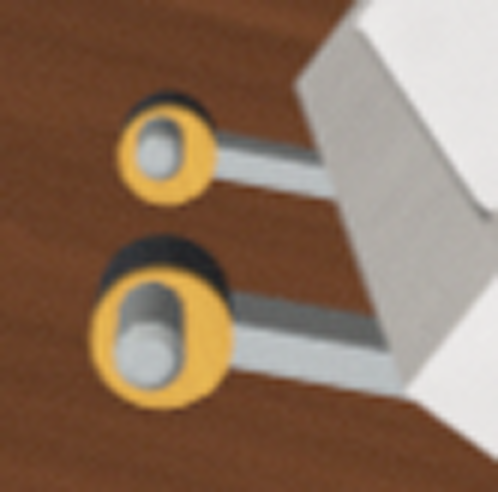

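Pin tops seen at about (323,200) and (313,168) in the wrist image. Depth puts both pins at (0.5036,-0.1575), offset +x,+y from the barrel centre, which matches 4 mm. Now to the door.

Call:
jog_arm(
  rows=[91.8,0,0,-10,-8.425,91.8,0,0,-10,-8.425,91.8,0,0,-10,-8.425,91.8,0,0,-10,-8.425,91.8,0,0,0,-8.425,91.8,0,0,0,-8.425,91.8,0,0,0,-8.425,91.8,0,0,0,-8.425,91.8,0,0,0,-8.425,91.8,0,0,0,-8.425,91.8,0,0,0,-8.425,91.8,0,0,0,-8.425,91.8,0,0,0,-8.425,91.8,0,0,0,-8.425,91.8,0,0,0,-8.425,91.8,0,0,0,-8.425,91.8,0,0,0,-8.425,91.8,0,0,0,-8.425,91.8,0,0,0,-8.425,91.8,0,0,0,-8.425],
)

```text
time: 4.25
tool_pos: [0.5037, -0.1616, 0.2843]
tool_rot: [-3.139, 0.004, -3.084]
contact_force: [-0.3, 0.6, 0.2]
opening: 0.0924
```

Call:
jog_arm(
  rows=[91.8,-1.2,42,0,0,91.8,-1.2,42,0,0,91.8,-1.2,42,0,0,91.8,-1.2,42,0,0,91.8,-1.2,42,0,0,91.8,-1.2,42,0,0,91.8,-1.2,42,0,0,91.8,-1.2,42,0,0,91.8,-1.2,42,0,0,91.8,-1.2,42,0,0,91.8,-1.2,42,0,0,91.8,-1.2,42,0,0,91.8,0,0,0,0,91.8,0,0,0,0],
)

```text
time: 5.65
tool_pos: [0.4915, 0.3441, 0.2832]
tool_rot: [3.141, 0.003, -3.088]
contact_force: [0.2, -0.3, 0.0]
opening: 0.0916
```

```bash
cat >> h.py <<'E'
def plane(u,v,z,s,n='wrist'):
    c=camera_info(n); r=np.array([(u-c['cx'])/c['fx'],-(v-c['cy'])/c['fy'],-1.])
    T=np.eye(4);T[:3,:3]=R.from_euler('xyz',s['tool_rot']).as_matrix();T[:3,3]=s['tool_pos'];T=T@np.array(c['tool_from_camera'])
    w=T[:3,:3]@r; return T[:3,3]+w*(z-T[2,3])/w[2]
E
python3 - <<'E'
from h import *
s,im,d=grab('wrist'); np.savez('w2.npz',im=im,d=d,p=s['tool_pos'],r=s['tool_rot'])
print(s['tool_pos'],s['tool_rot'],s['qpos'].round(2))
W=world('wrist',d,s); Z=W[...,2]
near=(abs(W[...,1]-.34)<.05)&(W[...,0]>.35)&(W[...,0]<.66)
for lo,hi in [(.2,.216),(.188,.2),(.058,.07)]:
    m=(near&(Z>lo)&(Z<hi)).astype(np.uint8)
    n,l,st,_=cv2.connectedComponentsWithStats(m)
    for i in range(1,n):
        if st[i,4]>25:
            p=W[l==i]; print(lo,st[i],p[:,2].mean().round(4),[np.round(x,4) for x in cv2.minAreaRect(p[:,:2].astype(np.float32))],p.min(0).round(4),p.max(0).round(4))
cv2.imwrite('pics/w2.png',im[:,:,::-1])
E
```

```text
[0.4914556  0.34407438 0.28323982] [ 3.14068951e+00  3.06958754e-03 -3.08811004e+00] [ 0.48  0.44  1.15 -0.    1.55 -1.14]
0.2 [ 307   83   19  189 3405] 0.2069 [array([0.4798, 0.3445]), array([0.1509, 0.0138]), np.float64(2.7517)] [0.4041 0.3341 0.2041] [0.5555 0.3548 0.209 ]
0.2 [307 304  16  31 494] 0.207 [array([0.6021, 0.3502]), array([0.0324, 0.0135]), np.float64(3.1158)] [0.5857 0.3428 0.2052] [0.6187 0.3577 0.2088]
0.188 [306  47  22  36 292] 0.1927 [array([0.3903, 0.3385]), array([0.0152, 0.0241]), np.float64(70.3938)] [0.3786 0.3321 0.1884] [0.4033 0.3478 0.1949]
0.058 [309  70   5  10  26] 0.0627 [array([0.3891, 0.3346]), array([0.01  , 0.0032]), np.float64(22.3633)] [0.3841 0.3324 0.06  ] [0.3934 0.3373 0.064 ]
```

View pics/w2.png

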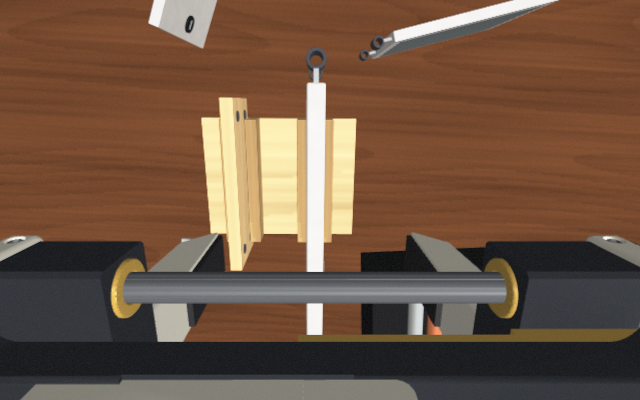

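The picture shows the upper knuckle bore at (316,59), the door top strip along column 316, and the panel at column 237. The door line is y≈0.345 at x=0.49, turned 2.7°, matching the given sizes. Descend and grip.

Call:
jog_arm(
  rows=[91.8,1.5,0.8,15,0.35,91.8,0,0,25,0,91.8,0,0,25,0,91.8,0,0,25,0,91.8,0,0,15,0,0,0,0,0,0,0,0,0,0,0,0,0,0,0,0,0,0,0,0,0,0,0,0,0,0,0,0,0,0,0,0,0,0,0,0,0,0,0,0,0,0,0,0,0,0],
  grip_force=40,
)

```text
time: 7.1
tool_pos: [0.4894, 0.344, 0.1762]
tool_rot: [-3.141, -0.0, -3.096]
contact_force: [0.2, 0.3, 0.0]
opening: 0.0245
```

Call:
jog_arm(
  rows=[0,0,0,0,0,0,0,0,0,0,0,0,0,0,0,0,0,0,0,0,0,0,0,0,0,0,0,0,0,0],
)

```text
time: 7.7
tool_pos: [0.4894, 0.344, 0.1762]
tool_rot: [-3.141, -0.0, -3.096]
contact_force: [-0.1, 0.5, -0.4]
opening: 0.0134
```

Call:
jog_arm(
  rows=[0,0,0,-3,0,0,0,0,-7,0,0,0,0,-10,0,0,0,0,-10,0,0,0,0,-10,0,0,0,0,-10,0,0,0,0,-10,0,0,0,0,-15,0,0,0,0,-15,0,0,0,0,-10,0,0,0,0,0,0,0,0,0,0,0],
)

```text
time: 8.9
tool_pos: [0.4893, 0.3439, 0.276]
tool_rot: [-3.141, -0.0, -3.096]
contact_force: [-0.6, -0.3, -4.0]
opening: 0.0133
```

```bash
cat > k.py <<'E'
from h import *
import sys
s,im,d=grab('wrist'); print(s['tool_pos'].round(4),s['tool_rot'].round(4),s['opening'],s['contact_force'].round(2))
W=world('wrist',d,s); c=camera_info('wrist')
T=R.from_euler('xyz',s['tool_rot']); L=T.inv().apply((W-s['tool_pos']).reshape(-1,3)).reshape(W.shape) # tool frame
# door top strip and knuckle in tool frame
m=(abs(L[...,1])<.03)&(L[...,0]>.02)&(L[...,0]<.14)&(d>0)
for a,b in [(.02,.04),(.04,.06),(.06,.08)]:
    k=m&(L[...,0]>a)&(L[...,0]<b)&(L[...,2]<-.015)&(L[...,2]>-.05)
    if k.any(): print('top strip',a,k.sum(),'y',L[k][:,1].min().round(4),L[k][:,1].max().round(4),'z',np.median(L[k][:,2]).round(4))
k=m&(L[...,0]>.09)&(L[...,2]>-.03)&(L[...,2]<0)
if k.any():
    v,u=np.where(k); print('kn',k.sum(),u.min(),u.max(),v.min(),v.max(),L[k].min(0).round(4),L[k].max(0).round(4),'z',np.median(L[k][:,2]).round(4))
    np.save('kn.npy',L[k]); 
    a,b=max(v.min()-15,0),u.min()-30
    cr=im[a:v.max()+40,b:u.max()+30]; f=int(min(780/cr.shape[1],580/cr.shape[0])); print(a,b,f)
    cv2.imwrite(sys.argv[1],cv2.resize(cr[:,:,::-1],None,fx=f,fy=f,interpolation=cv2.INTER_CUBIC))
E
python3 k.py pics/k1.png
```

```text
[0.4893 0.3439 0.276 ] [-3.1413e+00 -4.0000e-04 -3.0956e+00] 0.013331251976255332 [-0.63 -0.27 -4.04]
top strip 0.02 1232 y -0.0069 0.0069 z -0.0311
top strip 0.04 1381 y -0.0071 0.0069 z -0.0314
top strip 0.06 1534 y -0.0071 0.0068 z -0.0317
kn 997 297 332 13 64 [ 0.0902 -0.0078 -0.0208] [ 0.1113  0.0078 -0.    ] z -0.0178
0 267 5
```

View pics/k1.png

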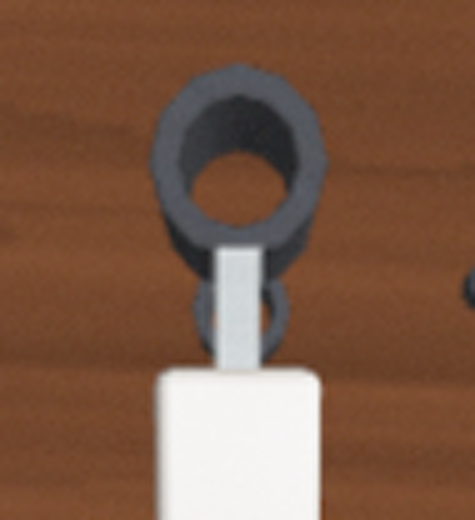

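Upper knuckle ring centred at about (315,31), lower one just visible behind at (315,63). I'll check the tilt against the rack picture and fit both rings.

```bash
cat > t.py <<'E'
from h import *
def fit(s,im,d):
    W=world('wrist',d,s); T=R.from_euler('xyz',s['tool_rot']); L=T.inv().apply((W-s['tool_pos']).reshape(-1,3)).reshape(W.shape)
    # top strip slope
    W2=L; zt=L[...,2]
    return L
E
python3 - <<'E'
from t import *
z=np.load('w2.npz'); s2=dict(tool_pos=z['p'],tool_rot=z['r']); L=fit(s2,z['im'],z['d'])
k=(abs(L[...,1])<.012)&(L[...,0]>.015)&(L[...,0]<.085)&(abs(L[...,2]-.075)<.006)
print('rack strip slope',np.polyfit(L[k][:,0],L[k][:,2],1), 'yslope',np.polyfit(L[k][:,0],L[k][:,1],1))
s,im,d=grab('wrist'); np.savez('w3.npz',im=im,d=d,p=s['tool_pos'],r=s['tool_rot']); L=fit(s,im,d)
k=(abs(L[...,1])<.012)&(L[...,0]>.015)&(L[...,0]<.085)&(abs(L[...,2]+.031)<.006)
print('held slope',np.polyfit(L[k][:,0],L[k][:,2],1),np.polyfit(L[k][:,0],L[k][:,1],1))
for nm,z0,lo in [('up',-.018,.088),('low',.112,.085)]:
    k=(abs(L[...,1])<.02)&(L[...,0]>lo)&(L[...,0]<.13)&(abs(L[...,2]-z0)<.004)
    p=L[k]; print(nm,k.sum(),np.median(p[:,2]).round(4),p.min(0).round(4),p.max(0).round(4))
    if len(p)>10: 
        h=cv2.convexHull(p[:,:2].astype(np.float32)); print(cv2.minEnclosingCircle(h))
E
```

```text
rack strip slope [-0.00330279  0.07638546] yslope [0.00604728 0.00069317]
held slope [-0.013645   -0.03061586] [-2.56594852e-03  4.66288241e-05]
up 826 -0.0178 [ 0.0882 -0.0079 -0.0203] [ 0.1115  0.0077 -0.0141]
((0.09984469413757324, 0.00017953722272068262), 0.01176820695400238)
low 100 0.1122 [ 0.0983 -0.007   0.1107] [0.1098 0.0077 0.1159]
((0.10483497381210327, 0.00040157511830329895), 0.007794350851327181)
```

The held door tilts 0.0135 rad, with the free end sagging (in the rack it was level). I can't correct pitch, so I'll set it back in the groove and regrip 20 mm nearer its middle with 60 N.

Call:
jog_arm(
  rows=[0,0,0,10,0,0,0,0,20,0,0,0,0,20,0,0,0,0,15,0,0,0,0,12,0,0,0,0,10,0,0,0,0,7,0,0,0,0,2,0,0,0,0,2,0,0,0,0,1,0,0,0,0,1,0,0,0,0,0,0],
)

```text
time: 10.2
tool_pos: [0.4895, 0.3442, 0.1768]
tool_rot: [3.141, 0.001, -3.096]
contact_force: [-1.4, -0.5, -2.2]
opening: 0.0131
```

Call:
jog_arm(
  rows=[34,0,0,0,0,34,0,0,0,0,34,0,0,0,0,34,0,0,0,0,34,-10,0,0,0,34,-10,0,0,0,34,0,0,0,0,0,0,0,0,0,0,0,0,0,0,0,0,0,0,0,0,0,0,0,0,0,0,0,0,0,0,0,0,0,0,0,0,0,0,0,0,0,0,0,0,0,0,0,0,0,0,0,0,0,0],
  grip_force=60,
)

```text
time: 11.9
tool_pos: [0.5092, 0.345, 0.1763]
tool_rot: [-3.141, -0.0, -3.096]
contact_force: [-2.7, 0.2, -0.3]
opening: 0.0131
```

Call:
jog_arm(
  rows=[0,0,0,-2,0,0,0,0,-4,0,0,0,0,-8,0,0,0,0,-12,0,0,0,0,-12,0,0,0,0,-12,0,0,0,0,-12,0,0,0,0,-12,0,0,0,0,-12,0,0,0,0,-12,0,0,0,0,-2,0,0,0,0,0,0,0,0,0,0,0],
)

```text
time: 13.2
tool_pos: [0.5091, 0.3448, 0.2755]
tool_rot: [-3.141, -0.001, -3.096]
contact_force: [-1.0, -0.0, -4.9]
opening: 0.0127
```

```bash
cat > m.py <<'E'
from t import *
s,im,d=grab('wrist'); L=fit(s,im,d); print(s['tool_pos'].round(4),s['tool_rot'].round(4),s['opening'],s['contact_force'].round(2))
k=(abs(L[...,1])<.012)&(L[...,0]>.015)&(L[...,0]<.1)&(abs(L[...,2]+.03)<.009)
p=L[k]; a=np.polyfit(p[:,0],p[:,2],1); b=np.polyfit(p[:,0],p[:,1],1); q=L[(abs(L[...,1])<.0055)&(L[...,0]<.125)&(abs(L[...,2]+.031)<.006)]
print('slope z',a.round(4),'y',b.round(4),'edge x',np.sort(q[:,0])[-30:].mean().round(4))
k=(abs(L[...,1])<.02)&(L[...,0]>q[:,0].max()+.004)&(L[...,0]<.15)&(abs(L[...,2]+.018)<.005); p=L[k]
if len(p): print('up',k.sum(),np.median(p[:,2]).round(4),p.min(0).round(4),p.max(0).round(4),'rows',np.where(k)[0].min())
E
python3 m.py
```

```text
[0.5091 0.3448 0.2755] [-3.1409e+00 -1.3000e-03 -3.0956e+00] 0.012668885130167552 [-1.   -0.   -4.93]
slope z [-0.0005 -0.0306] y [-0.0008 -0.    ] edge x 0.1058
up 180 -0.0167 [ 0.1102 -0.0038 -0.0186] [ 0.1175  0.0037 -0.013 ] rows 0
```

Level now (slope −0.0005); knuckle axis sits about 123.8 mm ahead of the TCP. Carry to a pre-position.

Call:
jog_arm(
  rows=[0,-2.7,-12.5,0,0,0,-5.4,-24.9,0,0,0,-5.4,-24.9,0,0,0,-5.4,-24.9,0,0,0,-5.4,-24.9,0,0,0,-5.4,-24.9,0,0,0,-5.4,-24.9,0,0,0,-5.4,-24.9,0,0,0,-5.4,-24.9,0,0,0,-5.4,-24.9,0,0,0,-5.4,-24.9,0,0,0,-5.4,-24.9,0,0,0,-5.4,-24.9,0,0,0,-5.4,-24.9,0,0,0,-2.7,-12.5,0,0,0,0,0,0,0],
)

```text
time: 14.85
tool_pos: [0.6009, -0.002, 0.2758]
tool_rot: [-3.141, -0.001, -3.098]
contact_force: [0.5, -0.7, -3.8]
opening: 0.0129
```

Call:
jog_arm(
  rows=[0,0,0,0,-2.3,0,0,0,0,-4.65,0,0,0,0,-4.65,0,0,0,0,-4.65,0,0,0,0,-4.65,0,0,0,0,-4.65,0,0,0,0,-4.65,0,0,0,0,-4.65,0,0,0,0,-4.65,0,0,0,0,-4.65,0,0,0,0,-4.65,0,0,0,0,-4.65,0,0,0,0,-2.3,0,0,0,10,0,0,0,0,15,0,0,0,0,15,0,0,0,0,15,0,0,0,0,7,0,0,0,0,0,0],
)

```text
time: 16.75
tool_pos: [0.6, 0.0007, 0.2128]
tool_rot: [3.139, -0.001, -2.123]
contact_force: [-0.2, -0.2, -4.0]
opening: 0.0132
```

```bash
cat >> m.py <<'E'
pin=np.array([.5036,-.1575]); yaw=s['tool_rot'][2]; xt=np.array([np.cos(yaw),np.sin(yaw)]); yt=np.array([np.sin(yaw),-np.cos(yaw)])
KX=.1238; e=pin-(s['tool_pos'][:2]+KX*xt); print('to go tx,ty mm',(e@xt*1000).round(2),(e@yt*1000).round(2),'height over hung',((s['tool_pos'][2]-.1734)*1000).round(1),'yaw',np.degrees(yaw).round(2),'q6',s['qpos'][5].round(2))
W=world('wrist',d,s)
for lo,hi in [(.182,.19),(.05,.06)]:
    k=(np.hypot(W[...,0]-.5036,W[...,1]+.1575)<.012)&(W[...,2]>lo)&(W[...,2]<hi)
    if k.sum()>20: p=W[k]; print('pin',lo,k.sum(),((p.min(0)+p.max(0))/2).round(4))
cv2.imwrite('pics/m_last.png',im[:,:,::-1])
E
python3 m.py
```

```text
[0.6    0.0007 0.2128] [ 3.1389e+00 -1.1000e-03 -2.1228e+00] 0.013193041558497322 [-0.21 -0.24 -4.01]
slope z [-0.0021 -0.0305] y [-0.0006  0.0004] edge x 0.1057
up 167 -0.0168 [ 0.1101 -0.0033 -0.0188] [ 0.1174  0.0042 -0.0131] rows 0
to go tx,ty mm 61.47 -0.84 height over hung 39.4 yaw -121.63 q6 -2.72
```

Call:
jog_arm(
  rows=[0,5,-1.1,0,0,0,10,0,0,0,0,10,0,0,0,0,10,0,0,0,0,10,0,0,0,0,10,0,0,0,0,5,0,0,0,0,1.5,0,0,0,0,0,0,6,0,0,0,0,4,0,0,0,0,3,0,0,0,0,2,0,0,0,0,0,0,0,0,0,0,0],
)

```text
time: 18.2
tool_pos: [0.5697, -0.0527, 0.1993]
tool_rot: [-3.142, -0.0, -2.122]
contact_force: [0.3, 0.3, -4.3]
opening: 0.0132
```

```bash
python3 m.py
python3 - <<'E'
from h import *
s,im,d=grab('side'); np.savez('s2.npz',im=im,d=d)
cv2.imwrite('pics/s2.png',cv2.resize(im[190:300,290:430,::-1],None,fx=5,fy=5,interpolation=cv2.INTER_CUBIC))
E
```

```text
[ 0.5697 -0.0527  0.1993] [-3.1415 -0.     -2.1224] 0.013218336949998875 [ 0.34  0.27 -4.25]
slope z [-0.0016 -0.0305] y [-0.0009  0.0005] edge x 0.1057
up 182 -0.0167 [ 0.11   -0.0038 -0.0187] [ 0.1175  0.0046 -0.013 ] rows 0
to go tx,ty mm 0.1 1.42 height over hung 25.9 yaw -121.6 q6 -2.82
```

View pics/s2.png

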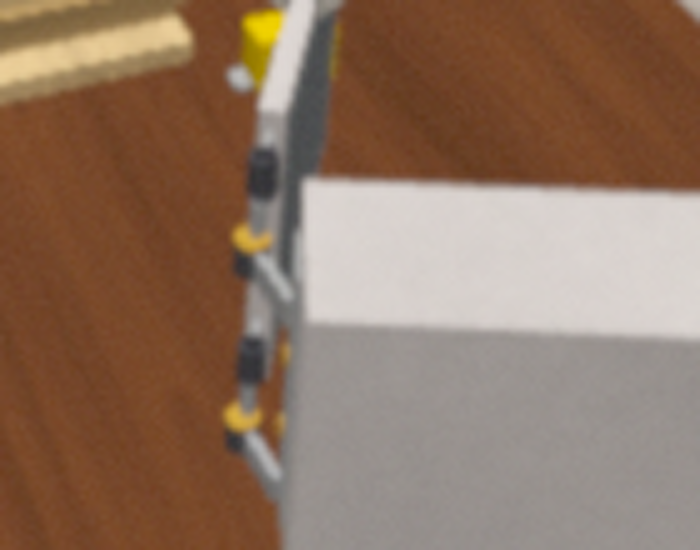

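Side crop: knuckles at (262,172) and (252,360) sit about 1 mm right of the pins; the pose readback agrees (ty ≈ +1). Correct and feel downward.

Call:
jog_arm(
  rows=[0,0,1.1,0,0,0,0,0,1,0,0,0,0,1,0,0,0,0,0.5,0,0,0,0,0.5,0,0,0,0,0.3,0,0,0,0,0.3,0,0,0,0,0,0,0,0,0,0,0],
)

```text
time: 19.2
tool_pos: [0.5687, -0.0523, 0.1957]
tool_rot: [-3.142, -0.0, -2.123]
contact_force: [-0.2, -0.1, -3.7]
opening: 0.0127
```

```bash
sed '/^cv2/d' m.py | grep -v "^s2" > m2.py; python3 m.py | grep -v up
```

```text
[ 0.5687 -0.0523  0.1957] [-3.1415e+00 -1.0000e-04 -2.1226e+00] 0.012666516178969835 [-0.24 -0.06 -3.73]
slope z [-0.0017 -0.0305] y [-0.0007  0.0004] edge x 0.1057
to go tx,ty mm -0.1 0.31 height over hung 22.3 yaw -121.62 q6 -2.82
pin 0.182 28 [ 0.5055 -0.1549  0.1884]
```

Call:
jog_arm(
  rows=[0,0,0,0.3,0,0,0,0,0.3,0,0,0,0,0.3,0,0,0,0,0.3,0,0,0,0,0,0],
)

```text
time: 19.75
tool_pos: [0.5687, -0.0523, 0.1944]
tool_rot: [3.142, -0.0, -2.123]
contact_force: [-0.6, 0.3, -3.3]
opening: 0.0131
```

Call:
jog_arm(
  rows=[0,0,0,0.3,0,0,0,0,0.3,0,0,0,0,0.3,0,0,0,0,0,0],
)

```text
time: 20.15
tool_pos: [0.5687, -0.0523, 0.1935]
tool_rot: [3.142, -0.0, -2.123]
contact_force: [-0.8, -0.5, -3.3]
opening: 0.0129
```

Call:
jog_arm(
  rows=[0,0,0,0.3,0,0,0,0,0.3,0,0,0,0,0.3,0,0,0,0,0,0],
)

```text
time: 20.55
tool_pos: [0.5687, -0.0523, 0.1927]
tool_rot: [-3.141, 0.0, -2.123]
contact_force: [-0.2, 0.7, -4.0]
opening: 0.0129
```

Call:
jog_arm(
  rows=[0,0,0,0.3,0,0,0,0,0.3,0,0,0,0,0.3,0,0,0,0,0,0],
)

```text
time: 20.95
tool_pos: [0.569, -0.0521, 0.1921]
tool_rot: [-3.141, 0.001, -2.122]
contact_force: [0.1, 1.2, -1.5]
opening: 0.0129
```

Call:
jog_arm(
  rows=[0,-0.4,0,0,0,0,-0.4,0,0,0,0,0,0,0.2,0,0,0,0,0.2,0,0,0,0,0,0],
)

```text
time: 21.45
tool_pos: [0.5692, -0.0516, 0.1915]
tool_rot: [-3.141, 0.0, -2.123]
contact_force: [0.8, 1.8, -0.6]
opening: 0.013
```

Call:
jog_arm(
  rows=[0,-0.5,0,0,0,0,-0.5,0,0,0,0,0,0,0,0],
)

```text
time: 21.75
tool_pos: [0.5695, -0.0508, 0.1912]
tool_rot: [3.141, -0.001, -2.123]
contact_force: [0.3, 0.5, -2.1]
opening: 0.0129
```

Call:
jog_arm(
  rows=[0,-0.3,0,0,0,0,0,0,0.3,0,0,0,0,0.3,0,0,0,0,0.3,0,0,0,0,0,0],
)

```text
time: 22.25
tool_pos: [0.5696, -0.0505, 0.1903]
tool_rot: [3.141, -0.0, -2.123]
contact_force: [-0.8, 0.5, -4.6]
opening: 0.0129
```

Call:
jog_arm(
  rows=[0,0,0,0.4,0,0,0,0,0.4,0,0,0,0,0.4,0,0,0,0,0.4,0,0,0,0,0,0],
)

```text
time: 22.75
tool_pos: [0.5697, -0.0505, 0.1888]
tool_rot: [3.142, -0.0, -2.123]
contact_force: [0.3, -0.6, -3.8]
opening: 0.0128
```

```bash
python3 m.py | grep -v up
python3 - <<'E'
from h import *
s,im,d=grab('side')
cv2.imwrite('pics/s3.png',cv2.resize(im[210:300,325:385,::-1],None,fx=6,fy=6,interpolation=cv2.INTER_CUBIC))
E
```

```text
[ 0.5697 -0.0505  0.1888] [ 3.1415e+00 -2.0000e-04 -2.1225e+00] 0.0128388492473787 [ 0.34 -0.56 -3.76]
slope z [-0.0051 -0.0305] y [-0.0006  0.0004] edge x 0.1062
to go tx,ty mm 1.97 0.25 height over hung 15.4 yaw -121.61 q6 -2.81
pin 0.182 74 [ 0.5059 -0.1528  0.1859]
```

View pics/s3.png

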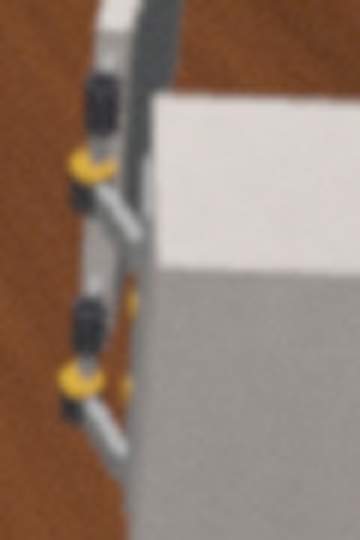

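Both knuckles, at (102,103) and (88,327), appear over their pins with no force; continue down.

Call:
jog_arm(
  rows=[0,0,0,0.6,0,0,0,0,0.6,0,0,0,0,0.6,0,0,0,0,0.6,0,0,0,0,0.6,0,0,0,0,0,0],
)

```text
time: 23.45
tool_pos: [0.5697, -0.0505, 0.1858]
tool_rot: [3.141, -0.0, -2.123]
contact_force: [-0.8, -0.8, -3.9]
opening: 0.0127
```

Call:
jog_arm(
  rows=[0,0,0,0.6,0,0,0,0,0.6,0,0,0,0,0.6,0,0,0,0,0.6,0,0,0,0,0.6,0,0,0,0,0.6,0,0,0,0,0,0],
)

```text
time: 24.15
tool_pos: [0.5698, -0.0505, 0.1822]
tool_rot: [3.141, -0.0, -2.123]
contact_force: [0.0, -0.3, -3.4]
opening: 0.0126
```

Call:
jog_arm(
  rows=[0,0,0,0.6,0,0,0,0,0.6,0,0,0,0,0.6,0,0,0,0,0.6,0,0,0,0,0.6,0,0,0,0,0.6,0,0,0,0,0.6,0,0,0,0,0.6,0,0,0,0,0,0],
)

```text
time: 25.05
tool_pos: [0.5698, -0.0505, 0.1774]
tool_rot: [3.141, -0.0, -2.123]
contact_force: [-0.8, -0.9, -3.0]
opening: 0.0132
```

Call:
jog_arm(
  rows=[0,0,0,0.4,0,0,0,0,0.4,0,0,0,0,0.4,0,0,0,0,0.4,0,0,0,0,0.4,0,0,0,0,0,0],
)

```text
time: 25.65
tool_pos: [0.5697, -0.0505, 0.1754]
tool_rot: [3.142, -0.0, -2.123]
contact_force: [-1.2, -1.2, -3.8]
opening: 0.0128
```

Call:
jog_arm(
  rows=[0,0,0,0.3,0,0,0,0,0.3,0,0,0,0,0.3,0,0,0,0,0.3,0,0,0,0,0,0],
)

```text
time: 26.15
tool_pos: [0.5698, -0.0505, 0.1743]
tool_rot: [3.142, -0.0, -2.123]
contact_force: [-1.6, -0.8, -3.9]
opening: 0.013
```

Call:
jog_arm(
  rows=[0,0,0,0.3,0,0,0,0,0.3,0,0,0,0,0.3,0,0,0,0,0,0],
)

```text
time: 26.55
tool_pos: [0.5698, -0.0505, 0.1733]
tool_rot: [3.141, -0.0, -2.123]
contact_force: [-0.1, -0.2, -4.5]
opening: 0.0127
```

Call:
jog_arm(
  rows=[0,0,0,0.3,0,0,0,0,0.3,0,0,0,0,0.3,0,0,0,0,0,0],
)

```text
time: 26.95
tool_pos: [0.5698, -0.0505, 0.1725]
tool_rot: [3.142, -0.0, -2.123]
contact_force: [-0.6, -0.2, -3.5]
opening: 0.0131
```

Call:
jog_arm(
  rows=[0,0,0,0.3,0,0,0,0,0.3,0,0,0,0,0,0],
)

```text
time: 27.25
tool_pos: [0.5698, -0.0505, 0.1719]
tool_rot: [-3.142, -0.0, -2.123]
contact_force: [-0.5, -0.2, -3.6]
opening: 0.013
```

```bash
python3 m.py | grep -v up
```

```text
[ 0.5698 -0.0505  0.1719] [-3.1416e+00 -1.0000e-04 -2.1226e+00] 0.012967021389830026 [-0.53 -0.15 -3.59]
slope z [-0.009  -0.0306] y [-0.0011  0.0005] edge x 0.106
to go tx,ty mm 1.99 0.27 height over hung -1.5 yaw -121.62 q6 -2.81
pin 0.182 79 [ 0.5074 -0.1498  0.186 ]
```

Call:
jog_arm(
  rows=[0,0,0,0.3,0,0,0,0,0.3,0,0,0,0,0,0],
)

```text
time: 27.6
tool_pos: [0.5698, -0.0505, 0.1713]
tool_rot: [-3.142, -0.0, -2.123]
contact_force: [-1.3, -0.5, -3.2]
opening: 0.0133
```

Call:
jog_arm(
  rows=[0,0,0,0.3,0,0,0,0,0.3,0,0,0,0,0,0],
)

```text
time: 27.9
tool_pos: [0.5699, -0.0505, 0.1709]
tool_rot: [-3.141, 0.0, -2.123]
contact_force: [-0.3, -0.6, -2.6]
opening: 0.0126
```

Call:
jog_arm(
  rows=[0,0,0,0.3,0,0,0,0,0.3,0,0,0,0,0,0],
)

```text
time: 28.2
tool_pos: [0.5702, -0.0505, 0.1706]
tool_rot: [-3.14, 0.0, -2.123]
contact_force: [0.0, -0.4, 1.0]
opening: 0.013
```

```bash
python3 m.py | grep -v up
```

```text
[ 0.5702 -0.0505  0.1706] [-3.1404e+00  4.0000e-04 -2.1227e+00] 0.012985808117071954 [ 0.05 -0.36  1.01]
slope z [-0.013  -0.0306] y [0.0028 0.0004] edge x 0.1058
to go tx,ty mm 2.19 0.62 height over hung -2.8 yaw -121.62 q6 -2.81
pin 0.182 67 [ 0.5079 -0.1495  0.186 ]
```

Seated (about 5 N up). Release gently: lower the grip force first, then open slowly.

Call:
jog_arm(
  rows=[0,0,0,0,0,0,0,0,0,0,0,0,0,0,0],
  grip_force=12,
)

```text
time: 28.55
tool_pos: [0.5702, -0.0505, 0.1705]
tool_rot: [-3.141, 0.001, -2.123]
contact_force: [1.3, 0.5, 3.9]
opening: 0.0139
```

Call:
jog_arm(
  rows=[0,0,0,0,0,0,0,0,0,0,0,0,0,0,0],
  grip_force=4,
)

```text
time: 28.85
tool_pos: [0.5701, -0.0504, 0.1704]
tool_rot: [-3.141, 0.0, -2.123]
contact_force: [0.3, 1.3, 5.1]
opening: 0.0136
```

Call:
jog_arm(
  rows=[20,0,0,0,0,30,0,0,0,0,40,0,0,0,0,40,0,0,0,0],
)

```text
time: 29.25
tool_pos: [0.5695, -0.0505, 0.1697]
tool_rot: [3.141, -0.0, -2.123]
contact_force: [0.1, 0.4, -0.3]
opening: 0.0381
```

```bash
python3 m.py
```

```text
[ 0.5695 -0.0505  0.1697] [ 3.1408e+00 -5.0000e-04 -2.1227e+00] 0.03808370303914369 [ 0.09  0.39 -0.33]
slope z [-0.0119 -0.0316] y [0.0017 0.0001] edge x 0.1058
up 150 -0.0191 [ 0.1101 -0.0034 -0.0209] [ 0.1175  0.0037 -0.013 ] rows 0
to go tx,ty mm 1.84 0.07 height over hung -3.7 yaw -121.62 q6 -2.81
pin 0.182 72 [ 0.5077 -0.1495  0.186 ]
```

Released; the door top reads 202.6 mm at the hinge end (the depth reads ~1 mm low, as in the rack), with 0.012 rad tilt, so it's home. Lift, go round to the outer face and close the fingers.

Call:
jog_arm(
  rows=[40,0,0,-5,0,40,0,0,-10,0,40,0,0,-15,0,40,0,0,-15,0,40,0,0,-15,0,0,-12,0,0,0,0,-18,15,0,0,0,-18,15,0,0,0,0,20,0,0,0,0,0,15,0,0,0,0,15,0,0,0,0,15,0,0,0,0,10,0,0,0,0,0,0,0,0,-12,0,0,0,0,0,0,0],
  grip_force=10,
)

```text
time: 30.9
tool_pos: [0.5645, 0.0094, 0.1759]
tool_rot: [-3.139, 0.001, -2.123]
contact_force: [0.5, 0.8, -0.7]
opening: 0.0006
```

```bash
cat > p.py <<'E'
from h import *
s,im,d=grab('top'); print(s['tool_pos'].round(4),s['tool_rot'].round(4),s['opening'].round(4),s['contact_force'].round(2),s['time'],s['qpos'].round(2))
yaw=s['tool_rot'][2]; xt=np.array([np.cos(yaw),np.sin(yaw)]); yt=np.array([np.sin(yaw),-np.cos(yaw)]); e=np.array([.5036,-.1575])-s['tool_pos'][:2]; print('hinge in tool',(e@xt).round(4),(e@yt).round(4))
s,im2,d2=grab('wrist'); L=world('wrist',d2,s); 
k=(L[...,2]>.192)&(L[...,2]<.21)&(np.hypot(L[...,0]-.5036,L[...,1]+.1575)<.26)&(im2.min(-1)>150)
T=R.from_euler('xyz',s['tool_rot']).inv().apply(L[k]-s['tool_pos']); 
if k.sum()>50: print('door top (wrist), tool frame',k.sum(),T.min(0).round(4),T.max(0).round(4),np.polyfit(T[:,0],T[:,1],1).round(4))
import sys
cv2.imwrite(sys.argv[1],im2[:,:,::-1]); cv2.imwrite('pics/top_last.png',im[:,:,::-1])
E
python3 p.py pics/p1.png
```

```text
Traceback (most recent call last):
  File "p.py", line 2, in <module>
    s,im,d=grab('top'); print(s['tool_pos'].round(4),s['tool_rot'].round(4),s['opening'].round(4),s['contact_force'].round(2),s['time'],s['qpos'].round(2))
                                                                            ^^^^^^^^^^^^^^^^^^
AttributeError: 'float' object has no attribute 'round'
```

```bash
sed -i "s/s\['opening'\].round(4)/s['opening']/" p.py; python3 p.py pics/p1.png
```

```text
[0.5638 0.0097 0.1757] [-3.1399e+00  7.0000e-04 -2.1233e+00] 0.00014982748551810424 [-0.32  0.26 -0.2 ] 30.95 [-0.12  0.43  1.46 -0.    1.25 -2.71]
hinge in tool 0.174 -0.0365
door top (wrist), tool frame 8193 [ 0.0047 -0.0442 -0.0288] [ 0.1165 -0.0295 -0.0164] [ 0.0015 -0.0361]
```

View pics/p1.png

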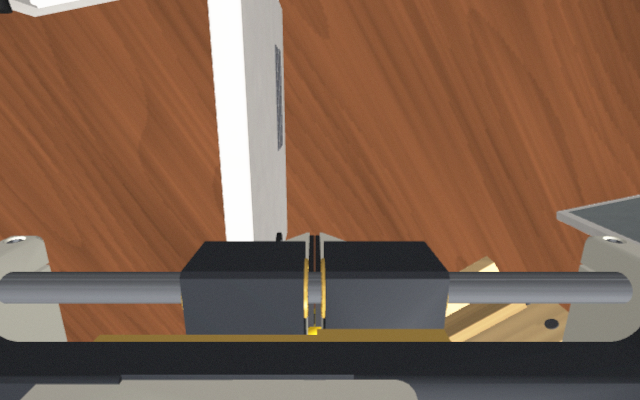

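The door's outer face is about 29 mm to the fingers' −y side, with fingers closed beside it. Approach slowly.

Call:
jog_arm(
  rows=[0,0,-4,0,0,0,0,-2,0,0,0,0,-1,0,0,0,0,-1,0,0,0,0,-1,0,0,0,0,-1,0,0,0,0,-1,0,0,0,0,-1,0,0,0,0,-1,0,0,0,0,0,0,0],
)

```text
time: 32.05
tool_pos: [0.5738, 0.0034, 0.1751]
tool_rot: [-3.141, -0.0, -2.123]
contact_force: [-0.1, -0.1, -0.3]
opening: 0.0008
```

```bash
python3 p.py pics/p2.png
```

```text
[0.5738 0.0034 0.1751] [-3.1415e+00 -1.0000e-04 -2.1227e+00] 0.0008395775177331875 [-0.11 -0.15 -0.33] 32.05 [-0.13  0.45  1.43 -0.    1.26 -2.72]
hinge in tool 0.1738 -0.0246
door top (wrist), tool frame 7921 [ 0.0058 -0.032  -0.0334] [ 0.1157  0.0092 -0.0169] [ 0.0006 -0.024 ]
```

Call:
jog_arm(
  rows=[0,0,-1,0,0,0,0,-1,0,0,0,0,-1,0,0,0,0,-1,0,0,0,0,-1,0,0,0,0,-1,0,0,0,0,-1,0,0,0,0,-1,0,0,0,-0.15,-1.5,0,0.5,0,-0.3,-3,0,1,0,-0.4,-4.6,0,1.5,0,-0.5,-6.1,0,2,0,-0.5,-6.1,0,2,0,-0.5,-6.1,0,2,0,-0.5,-6.1,0,2,0,-0.5,-6.1,0,2,0,-0.4,-4.6,0,1.5,0,-0.3,-3,0,1,0,-0.15,-1.5,0,0.5,0,0,0,0,0],
)

```text
time: 34.15
tool_pos: [0.621, -0.0279, 0.175]
tool_rot: [3.142, -0.0, -2.402]
contact_force: [-0.4, 0.1, 0.3]
opening: 0.0007
```

```bash
python3 p.py pics/p3.png
```

```text
[ 0.621  -0.0279  0.175 ] [ 3.1416e+00 -1.0000e-04 -2.4022e+00] 0.000701258211733461 [-0.39  0.09  0.33] 34.15 [-0.17  0.54  1.28 -0.    1.32 -2.48]
hinge in tool 0.1741 -0.0166
door top (wrist), tool frame 7339 [ 0.0075 -0.022  -0.032 ] [ 0.116  -0.0056 -0.0171] [-0.0233 -0.0122]
```

Call:
jog_arm(
  rows=[0,-0.1,-1.5,0,0.5,0,-0.25,-3,0,1,0,-0.35,-4.6,0,1.5,0,-0.47,-6.1,0,2,0,-0.47,-6.1,0,2,0,-0.47,-6.1,0,2,0,-0.47,-6.1,0,2,0,-0.47,-6.1,0,2,0,-0.47,-6.1,0,2,0,-0.47,-6.1,0,2,0,-0.47,-6.1,0,2,0,-0.47,-6.1,0,2,0,-0.47,-6.1,0,2,0,-0.47,-6.1,0,2,0,-0.47,-6.1,0,2,0,-0.47,-6.1,0,2,0,-0.35,-4.6,0,1.5,0,-0.25,-3,0,1,0,-0.1,-1.5,0,0.5,0,0,0,0,0],
)

```text
time: 36.25
tool_pos: [0.6716, -0.1101, 0.1749]
tool_rot: [3.141, -0.0, -2.961]
contact_force: [1.4, -0.1, 1.2]
opening: 0.0005
```

```bash
python3 p.py pics/p4.png
```

```text
[ 0.6716 -0.1101  0.1749] [ 3.1415e+00 -3.0000e-04 -2.9607e+00] 0.00047136703009823086 [ 1.4  -0.05  1.24] 36.25 [-0.27  0.66  1.07 -0.    1.41 -2.03]
hinge in tool 0.1738 -0.0164
door top (wrist), tool frame 11972 [ 0.0077 -0.1425 -0.035 ] [ 0.1163 -0.0057 -0.0171] [ 0.1977 -0.0611]
```

Call:
jog_arm(
  rows=[0,-0.1,-1.5,0,0.5,0,-0.25,-3,0,1,0,-0.35,-4.6,0,1.5,0,-0.47,-6.1,0,2,0,-0.47,-6.1,0,2,0,-0.47,-6.1,0,2,0,-0.47,-6.1,0,2,0,-0.47,-6.1,0,2,0,-0.47,-6.1,0,2,0,-0.47,-6.1,0,2,0,-0.47,-6.1,0,2,0,-0.35,-4.6,0,1.5,0,-0.25,-3,0,1,0,-0.1,-1.5,0,0.5,0,0,0,0,0],
)

```text
time: 37.85
tool_pos: [0.6771, -0.1766, 0.1751]
tool_rot: [-3.142, 0.0, 2.939]
contact_force: [-1.0, 0.6, -0.2]
opening: 0.0006
```

```bash
sed -i "s/(L\[...,2\]<.21)/(L[...,2]<.2085)\&(abs((T0:=R.from_euler('xyz',s['tool_rot']).inv().apply((L-s['tool_pos']).reshape(-1,3)).reshape(L.shape))[...,1]+.012)<.012)/" p.py; python3 p.py pics/p5.png
```

```text
[ 0.6771 -0.1766  0.1751] [-3.1415  0.      2.9385] 0.0006262452904993523 [-0.96  0.56 -0.2 ] 37.85 [-0.36  0.7   1.   -0.    1.45 -1.73]
hinge in tool 0.1738 -0.0163
door top (wrist), tool frame 7496 [ 0.0076 -0.0219 -0.0291] [ 0.1154 -0.0058 -0.0169] [-0.0192 -0.0124]
```

View pics/p5.png

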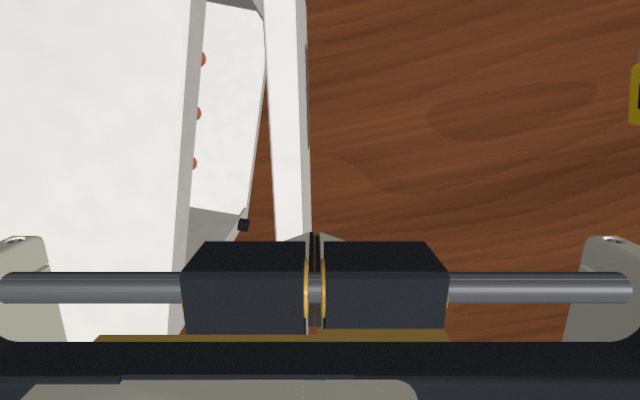

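The door (its top edge ending near (300,0)) is being pushed and the stop is visible at (243,224); about 12° to go. Slow down.

Call:
jog_arm(
  rows=[0,-0.1,-1.5,0,0.5,0,-0.24,-3,0,1,0,-0.24,-3,0,1,0,-0.24,-3,0,1,0,-0.24,-3,0,1,0,-0.24,-3,0,1,0,-0.24,-3,0,1,0,-0.24,-3,0,1,0,-0.24,-3,0,1,0,-0.1,-1.5,0,0.5,0,-0.1,-1.5,0,0.5,0,-0.1,-1.5,0,0.5,0,0,0,0,0],
)

```text
time: 39.25
tool_pos: [0.6709, -0.2061, 0.1751]
tool_rot: [-3.141, -0.0, 2.764]
contact_force: [0.0, 0.1, -0.3]
opening: 0.0007
```

```bash
python3 p.py pics/p6.png
```

```text
[ 0.6709 -0.2061  0.1751] [-3.1415 -0.      2.7639] 0.0007217036750667516 [ 0.04  0.13 -0.3 ] 39.25 [-0.41  0.7   0.99 -0.    1.45 -1.6 ]
hinge in tool 0.1735 -0.0165
door top (wrist), tool frame 7546 [ 0.0074 -0.0219 -0.0294] [ 0.1155 -0.0059 -0.0169] [-0.0198 -0.0125]
```

Call:
jog_arm(
  rows=[0,-0.07,-0.9,0,0.3,0,-0.07,-0.9,0,0.3,0,-0.07,-0.9,0,0.3,0,-0.07,-0.9,0,0.3,0,0,0,0,0],
)

```text
time: 39.85
tool_pos: [0.6699, -0.2096, 0.1751]
tool_rot: [-3.141, 0.0, 2.743]
contact_force: [0.2, 0.1, -0.2]
opening: 0.0007
```

Call:
jog_arm(
  rows=[0,-0.07,-0.9,0,0.3,0,-0.07,-0.9,0,0.3,0,0,0,0,0],
)

```text
time: 40.15
tool_pos: [0.6693, -0.2112, 0.1751]
tool_rot: [-3.141, 0.0, 2.733]
contact_force: [-0.1, 0.7, -0.9]
opening: 0.0003
```

Call:
jog_arm(
  rows=[0,-0.07,-0.9,0,0.3,0,-0.07,-0.9,0,0.3,0,0,0,0,0],
)

```text
time: 40.45
tool_pos: [0.6689, -0.2125, 0.1752]
tool_rot: [3.141, 0.0, 2.722]
contact_force: [1.3, 1.9, 0.6]
opening: 0.0003
```

Call:
jog_arm(
  rows=[0,0,-0.5,0,0.1,0,0,-0.5,0,0,0,0,0,0,0],
)

```text
time: 40.75
tool_pos: [0.6688, -0.2128, 0.1753]
tool_rot: [3.14, 0.0, 2.721]
contact_force: [1.4, 4.7, 0.5]
opening: 0.0007
```

```bash
python3 p.py pics/p7.png
```

```text
[ 0.6688 -0.2128  0.1753] [3.1402e+00 3.0000e-04 2.7214e+00] 0.0006559878832955305 [1.45 4.72 0.51] 40.75 [-0.42  0.7   0.99  0.    1.45 -1.57]
hinge in tool 0.1734 -0.0169
door top (wrist), tool frame 7537 [-0.0474 -0.0219 -0.029 ] [ 0.1158 -0.0037 -0.0168] [-0.026  -0.0118]
```

On the stops at about 5 N. Back off gently, rise and look.

Call:
jog_arm(
  rows=[0,0,0.5,0,0,0,0,0.5,0,0,0,0,1,0,0,0,0,2,0,0,0,0,5,0,0,0,0,15,0,0,0,0,20,0,0,0,0,20,0,0,0,0,0,-30,0,0,0,0,-40,0,0,30,0,-40,0,0,30,0,0,0,0,0,0,0,0],
)

```text
time: 42.15
tool_pos: [0.6379, -0.1274, 0.287]
tool_rot: [3.141, 0.0, 2.723]
contact_force: [0.5, -0.6, -0.2]
opening: 0.0008
```

Run:
```python
from h import *
s,im,d=grab('top'); W=world('top',d); print(s['tool_pos'],s['contact_force'].round(2))
v,u=np.mgrid[0:400,0:640]
C=np.array([.5965,-.2692]); y=np.radians(-111.81); X=np.array([np.cos(y),np.sin(y)]); Y=np.array([-np.sin(y),np.cos(y)])
s2,iw,dw=grab('wrist'); 
for n,P,I in (('top',W,im),('wrist',world('wrist',dw,s2),iw)):
    q=P[...,:2]-C; a=q@X; b=q@Y; Z=P[...,2]
    for lo,hi in [(-100,-60),(-60,-20),(-20,20),(20,60),(60,100),(100,106)]:
        k=(Z>.193)&(Z<.212)&(a>-.09)&(a<-.053)&(b*1000>lo)&(b*1000<hi)&(I.min(-1)>140)
        if k.sum()>4: print(n,lo,hi,k.sum(),'x',(a[k].min()*1e3).round(1),(a[k].mean()*1e3).round(1),(a[k].max()*1e3).round(1),'z',np.median(Z[k]).round(4))
    k=(Z>.193)&(Z<.212)&(a>-.09)&(a<-.053)&(abs(b)<.14)&(I.min(-1)>140)
    if k.any(): print(n,'y range',b[k].min().round(4),b[k].max().round(4))
a=cv2.resize(im[110:220,350:480,::-1],None,fx=4,fy=4,interpolation=cv2.INTER_CUBIC); cv2.imwrite('pics/end.png',a)
```

```text
[ 0.63791974 -0.12740925  0.28696488] [ 0.45 -0.59 -0.2 ]
top -100 -60 26 x -75.8 -69.7 -62.9 z 0.2033
top -60 -20 60 x -76.9 -70.0 -62.2 z 0.2025
top -20 20 27 x -77.3 -70.8 -63.0 z 0.2037
top y range -0.079 0.0082
wrist -100 -60 1128 x -77.6 -71.3 -62.6 z 0.2023
wrist -60 -20 986 x -77.9 -71.6 -63.2 z 0.2018
wrist -20 20 864 x -78.2 -72.0 -63.7 z 0.2014
wrist 20 60 87 x -78.3 -72.7 -64.7 z 0.201
wrist y range -0.1085 0.027
```

View pics/end.png

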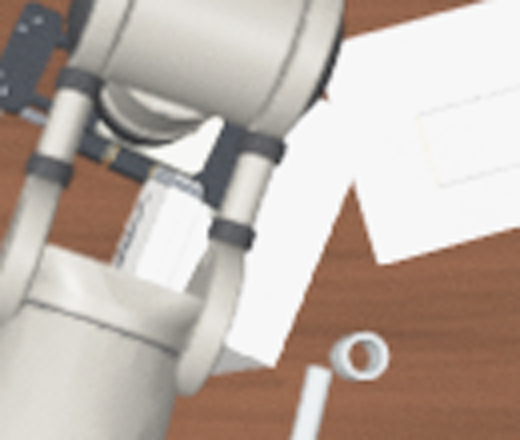

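The door looks shut against the cabinet, but the arm hides the free end, and the numbers hint at a door centreline of about x=-72. I'll turn the camera round to measure the gap at the free end against the cabinet's own front edge.

Call:
jog_arm(
  rows=[0,0,0,0,8.57,0,0,0,0,8.57,0,0,0,0,8.57,0,0,0,0,8.57,0,0,0,0,8.57,0,0,0,0,8.57,0,0,0,0,8.57,0,0,0,0,8.57,0,0,0,0,8.57,0,0,0,0,8.57,0,0,0,0,8.57,0,0,0,0,8.57,0,0,0,0,8.57,0,0,0,0,8.57,0,0,0,0,8.57,0,0,0,0,8.57,0,0,0,0,8.57,0,0,0,0,8.57,0,0,0,0,8.57,0,0,0,0,8.57],
)

```text
time: 44.25
tool_pos: [0.641, -0.1306, 0.2839]
tool_rot: [3.142, 0.001, -0.277]
contact_force: [0.1, -1.0, -0.4]
opening: 0.0001
```

Call:
jog_arm(
  rows=[0,15,0,0,8.57,0,15,0,0,0,0,0,0,0,0,0,0,0,0,0],
)

```text
time: 44.65
tool_pos: [0.6684, -0.1407, 0.2836]
tool_rot: [3.141, 0.002, -0.42]
contact_force: [0.2, -0.5, 1.0]
opening: 0.0008
```

Run:
```python
from h import *
s,im,d=grab('wrist'); P=world('wrist',d,s); print(s['tool_pos'],s['tool_rot'])
C=np.array([.5965,-.2692]); y=np.radians(-111.81); X=np.array([np.cos(y),np.sin(y)]); Y=np.array([-np.sin(y),np.cos(y)])
q=P[...,:2]-C; a=q@X; b=q@Y; Z=P[...,2]
for lo in range(-100,120,20):
    k=(b*1000>lo)&(b*1000<lo+20)&(a>-.1)&(a<0)
    t=k&(Z>.213)&(Z<.22); dd=k&(Z>.193)&(Z<.207)&(a<-.05)
    f=lambda m,*p:(np.percentile(a[m],p)*1e3).round(1) if m.sum()>20 else None
    print(lo,'cab front edge',f(t,1),'door',f(dd,2,50,98))
k=(Z>.193)&(Z<.207)&(a>-.09)&(a<-.05)&(abs(b)<.14); print('door y',b[k].min(),b[k].max()); k=(Z>.213)&(Z<.22)&(abs(a)<.06); print('cab y',b[k].min(),b[k].max())
cv2.imwrite('pics/f.png',im[:,:,::-1])
```

```text
[ 0.66837927 -0.14072811  0.28363643] [ 3.14135756e+00  1.71114311e-03 -4.19794442e-01]
-100 cab front edge [-37.4] door None
-80 cab front edge [-36.7] door None
-60 cab front edge [-40.] door None
-40 cab front edge [-49.8] door [-77.1 -67.2 -50. ]
-20 cab front edge [-50.3] door [-77.2 -69.8 -50.1]
0 cab front edge [-50.2] door [-77.3 -69.9 -50.1]
20 cab front edge [-50.3] door [-77.5 -70.  -50.1]
40 cab front edge [-50.4] door [-77.8 -70.2 -50.1]
60 cab front edge [-50.4] door [-77.9 -70.2 -50.1]
80 cab front edge [-50.5] door [-78.2 -70.  -50.2]
100 cab front edge [-50.6] door [-78.3 -71.8 -50.2]
door y -0.029009604608139644 0.11090864209239541
cab y -0.1083701797484838 0.10288252305492274
```

View pics/f.png

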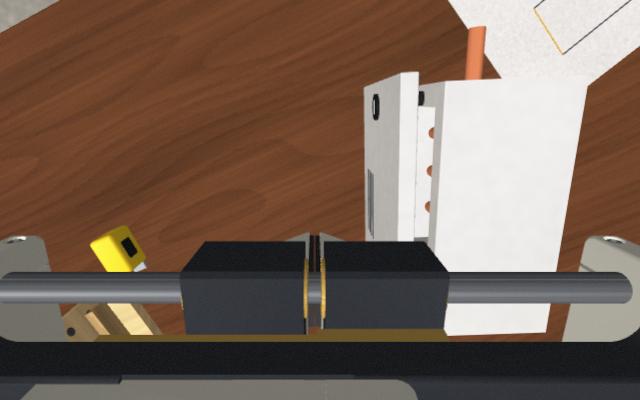

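Free-end view: the door's top outer edge is at about −77.5 mm against −73 expected, with the stop at (421,97). So the edge rebounded about 4.5 mm off the stops after I let go: in tolerance, but close to the limit. I'll press it home once more and unload slowly.

Call:
jog_arm(
  rows=[0,22,12,0,0,0,22,12,0,0,0,0,12,0,0,0,0,0,30,0,0,0,0,35,0,0,0,0,30,0,0,0,0,13.5,0,0,0,8,0,0,0,0,8,0,0,0,0,4,0,0,0,0,2,0,0,0,0,0,0,0],
)

```text
time: 45.9
tool_pos: [0.6845, -0.2125, 0.1777]
tool_rot: [3.142, -0.002, -0.421]
contact_force: [0.2, -0.4, -0.3]
opening: 0.0
```

Call:
jog_arm(
  rows=[0,0,1,0,0,0,0,1,0,0,0,0,1,0,0,0,0,1,0,0,0,0,0,0,0],
)

```text
time: 46.4
tool_pos: [0.6827, -0.2156, 0.1765]
tool_rot: [3.141, 0.0, -0.42]
contact_force: [-0.1, 0.7, -0.4]
opening: 0.0001
```

Call:
jog_arm(
  rows=[0,0,0.6,0,0,0,0,0.6,0,0,0,0,0.6,0,0,0,0,0.6,0,0,0,0,0,0,0],
)

```text
time: 46.9
tool_pos: [0.6818, -0.2178, 0.1767]
tool_rot: [3.142, -0.0, -0.42]
contact_force: [-0.6, 0.1, 0.6]
opening: 0.0003
```

Call:
jog_arm(
  rows=[0,0,0.6,0,0,0,0,0.6,0,0,0,0,0.6,0,0,0,0,0,0,0],
)

```text
time: 47.3
tool_pos: [0.6811, -0.2193, 0.1767]
tool_rot: [-3.142, -0.0, -0.42]
contact_force: [1.1, 1.1, 0.5]
opening: 0.0
```

Call:
jog_arm(
  rows=[0,0,0.5,0,0,0,0,0.4,0,0,0,0,0,0,0],
)

```text
time: 47.6
tool_pos: [0.6807, -0.2202, 0.1767]
tool_rot: [3.142, -0.0, -0.42]
contact_force: [0.2, 0.3, 1.5]
opening: 0.0002
```

Call:
jog_arm(
  rows=[0,0,-0.2,0,0,0,0,-0.2,0,0,0,0,-0.15,0,0,0,0,-0.15,0,0,0,0,-0.15,0,0,0,0,-0.15,0,0,0,0,-0.1,0,0,0,0,-0.1,0,0,0,0,-0.1,0,0,0,0,-0.1,0,0,0,0,-0.1,0,0,0,0,-0.1,0,0,0,0,-0.1,0,0,0,0,-0.1,0,0,0,0,-0.1,0,0,0,0,-0.1,0,0,0,0,-0.1,0,0,0,0,-0.1,0,0,0,0,-0.1,0,0,0,0,0,0,0],
)

```text
time: 49.6
tool_pos: [0.6816, -0.218, 0.1766]
tool_rot: [3.141, 0.0, -0.42]
contact_force: [-0.9, 0.1, 1.1]
opening: 0.0006
```

Call:
jog_arm(
  rows=[0,0,-0.2,0,0,0,0,-0.2,0,0,0,0,-0.3,0,0,0,0,-0.5,0,0,0,0,-1,0,0,0,0,-3,0,0,0,0,-8,0,0,0,0,-20,0,0,0,0,-20,0,0,0,-15,0,-30,0,0,-15,0,-40,0,0,-14,-12,-38,0,0,0,0,0,0,0,0,0,0,0],
)

```text
time: 51.0
tool_pos: [0.6689, -0.1386, 0.2859]
tool_rot: [-3.141, -0.003, -0.418]
contact_force: [-0.3, 0.5, -0.2]
opening: 0.0003
```

Run:
```python
from h import *
s,im,d=grab('wrist'); P=world('wrist',d,s); print(s['time'],s['tool_pos'],s['tool_rot'],s['contact_force'].round(2))
C=np.array([.5965,-.2692]); y=np.radians(-111.81); X=np.array([np.cos(y),np.sin(y)]); Y=np.array([-np.sin(y),np.cos(y)])
q=P[...,:2]-C; a=q@X; b=q@Y; Z=P[...,2]
for lo in range(-40,120,20):
    k=(b*1000>lo)&(b*1000<lo+20)&(a>-.1)&(a<0)
    t=k&(Z>.213)&(Z<.22); dd=k&(Z>.193)&(Z<.207)&(a<-.055)
    f=lambda m,*p:(np.percentile(a[m],p)*1e3).round(1) if m.sum()>20 else None
    print(lo,'cab front edge',f(t,1),'door',f(dd,2,50,98),np.median(Z[dd]))
cv2.imwrite('pics/g.png',im[:,:,::-1])
```

```text
51.0 [ 0.66892204 -0.13855638  0.28585747] [-3.14115454e+00 -2.72212378e-03 -4.18120935e-01] [-0.25  0.49 -0.22]
-40 cab front edge [-50.] door [-89.3 -82.8 -75.8] 0.20138768692762368
-20 cab front edge [-50.1] door [-91.3 -84.4 -76.8] 0.20129185730284466
0 cab front edge [-50.3] door [-93.4 -86.6 -79. ] 0.20105038111226275
20 cab front edge [-50.3] door [-95.8 -88.9 -81.3] 0.20089040949414533
40 cab front edge [-50.3] door [-98.3 -91.2 -83.8] 0.20057314937030016
60 cab front edge [-50.3] door [-99.5 -93.2 -86. ] 0.20035792065929275
80 cab front edge [-50.4] door [-99.6 -94.3 -88.3] 0.20020051851077875
100 cab front edge [-50.1] door [-99.7 -95.1 -90.5] 0.1999794269474479
```

The door has drifted open to about x=-97 at its edge. Check whether it's still moving.

```bash
cat > e.py <<'E'
from h import *
C=np.array([.5965,-.2692]); y=np.radians(-111.5); X=np.array([np.cos(y),np.sin(y)]); Y=np.array([-np.sin(y),np.cos(y)])
def meas():
    s,im,d=grab('wrist'); P=world('wrist',d,s); q=P[...,:2]-C; a=q@X; b=q@Y; Z=P[...,2]
    k=(Z>.193)&(Z<.2075)&(a<-.055)&(a>-.14)&(b>-.03)&(b<.1)
    c=[(np.percentile(a[k&(abs(b-t)<.01)],2)+.007) for t in (-.01,.02,.05,.08)]; p=np.polyfit((-.01,.02,.05,.08),c,1); print(round(s['time'],2),'slope',p[0].round(4),'centre x at y=.11: mm',(np.polyval(p,.11)*1e3).round(2),'at -.128',(np.polyval(p,-.128)*1e3).round(2))
    return im
if __name__=='__main__':
    for i in range(3): meas()
E
python3 e.py
```

```text
51.05 slope -0.1103 centre x at y=.11: mm -97.12 at -.128 -70.87
51.1 slope -0.1075 centre x at y=.11: mm -96.56 at -.128 -70.97
51.15 slope -0.1066 centre x at y=.11: mm -96.21 at -.128 -70.83
```

Call:
jog_arm(
  rows=[0,0,0,0,0,0,0,0,0,0,0,0,0,0,0],
)

```text
time: 51.5
tool_pos: [0.668, -0.1407, 0.2841]
tool_rot: [3.141, 0.001, -0.421]
contact_force: [-0.4, -0.4, -0.9]
opening: 0.0006
```

```bash
python3 e.py | head -2
```

```text
51.5 slope -0.1092 centre x at y=.11: mm -96.55 at -.128 -70.57
51.55 slope -0.1077 centre x at y=.11: mm -96.48 at -.128 -70.84
```

It's at rest now; the compressed rubber stops threw it back. The tolerance allows resting up to 8 mm off, so I'll push it quasi-statically until it just reaches the stops without compressing them, measuring while in contact.

Call:
jog_arm(
  rows=[0,22,12,0,0,0,22,12,0,0,0,0,6,0,0,0,0,0,30,0,0,0,0,35,0,0,0,0,30,0,0,0,0,13.5,0,0,0,5,0,0,0,0,3,0,0,0,0,2,0,0,0,0,2,0,0,0,0,2,0,0,0,0,2,0,0,0,0,2,0,0,0,0,2,0,0,0,0,2,0,0,0,0,2,0,0,0,0,2,0,0,0,0,0,0,0],
)

```text
time: 53.55
tool_pos: [0.6855, -0.2101, 0.1765]
tool_rot: [3.141, -0.001, -0.421]
contact_force: [2.3, -0.0, 2.9]
opening: 0.0004
```

```bash
cat > c.py <<'E'
from e import *
s,im,d=grab('wrist'); P=world('wrist',d,s); q=P[...,:2]-C; a=q@X; b=q@Y; Z=P[...,2]
k=(Z>.193)&(Z<.2075)&(a<-.052)&(a>-.14)
print(s['time'],'TCP a,b',((s['tool_pos'][:2]-C)@X).round(4),((s['tool_pos'][:2]-C)@Y).round(4),s['contact_force'].round(1))
for t in (.07,.08,.09,.1):
    m=k&(abs(b-t)<.005)
    if m.sum()>20: print(t,m.sum(),(np.percentile(a[m],[2,50,98])*1e3).round(1))
m=(Z>.213)&(Z<.22)&(abs(b-.09)<.01)&(abs(a)<.06)
if m.sum()>20: print('cab front',(np.percentile(a[m],1)*1e3).round(1))
E
python3 c.py
```

```text
53.55 TCP a,b -0.0876 0.0611 [ 2.3 -0.   2.9]
0.07 431 [-94.  -82.8 -74.4]
0.08 542 [-88.3 -81.5 -75. ]
0.09 572 [-88.8 -82.1 -75.4]
0.1 592 [-89.4 -82.7 -76. ]
cab front -49.5
```

Call:
jog_arm(
  rows=[0,0,1.5,0,0,0,0,1.5,0,0,0,0,1.5,0,0,0,0,1.5,0,0,0,0,1.5,0,0,0,0,1,0,0,0,0,1,0,0,0,0,0.7,0,0,0,0,0,0,0],
)

```text
time: 54.5
tool_pos: [0.6814, -0.2192, 0.1764]
tool_rot: [3.142, -0.001, -0.42]
contact_force: [3.6, -1.2, 5.0]
opening: 0.0005
```

```bash
python3 c.py
```

```text
54.5 TCP a,b -0.0777 0.0606 [ 3.6 -1.2  5. ]
0.07 476 [-84.4 -72.  -63.9]
0.08 538 [-77.2 -70.5 -63.7]
0.09 571 [-77.2 -70.6 -63.9]
0.1 593 [-77.2 -70.7 -64. ]
cab front -49.4
```

Call:
jog_arm(
  rows=[0,0,1,0,0,0,0,1,0,0,0,0,0.8,0,0,0,0,0,0,0],
)

```text
time: 54.95
tool_pos: [0.6802, -0.2217, 0.1764]
tool_rot: [3.141, -0.001, -0.421]
contact_force: [3.0, 0.6, 5.2]
opening: 0.0005
```

```bash
python3 c.py
```

```text
54.95 TCP a,b -0.0748 0.0605 [3.  0.6 5.2]
0.07 473 [-81.6 -69.  -61. ]
0.08 543 [-74.1 -67.4 -60.8]
0.09 575 [-74.  -67.3 -60.6]
0.1 601 [-73.8 -67.1 -60.2]
cab front -49.3
```

Call:
jog_arm(
  rows=[0,0,0,-0.4,0,0,0,0,-0.4,0,0,0,0,-0.4,0,0,0,0,0,0],
)

```text
time: 55.4
tool_pos: [0.6794, -0.2213, 0.1766]
tool_rot: [3.141, 0.002, -0.42]
contact_force: [0.4, -0.2, 1.2]
opening: 0.0005
```

```bash
python3 c.py | sed -n '1p;4,6p'
```

```text
55.4 TCP a,b -0.075 0.0596 [ 0.4 -0.2  1.2]
0.09 579 [-74.2 -67.5 -60.6]
0.1 591 [-74.1 -67.5 -60.9]
cab front -49.3
```

Call:
jog_arm(
  rows=[0,0,0,-0.5,0,0,0,0,-0.5,0,0,0,0,-0.5,0,0,0,0,-0.5,0,0,0,0,0,0],
)

```text
time: 55.95
tool_pos: [0.68, -0.2215, 0.1793]
tool_rot: [3.141, 0.0, -0.42]
contact_force: [-0.3, 0.3, -0.3]
opening: 0.0003
```

```bash
python3 c.py | sed -n '1p;4,6p'
```

```text
55.95 TCP a,b -0.075 0.0602 [-0.3  0.3 -0.3]
0.09 548 [-76.7 -70.  -63.4]
0.1 580 [-76.7 -70.  -63.2]
cab front -49.4
```

Call:
jog_arm(
  rows=[0,0,0,-3,0,0,0,0,-3,0,0,0,0,-2,0,0,0,1,0,0,0,0,0.7,0,0,0,0,0,0,0],
)

```text
time: 56.6
tool_pos: [0.6792, -0.2232, 0.1872]
tool_rot: [3.141, 0.0, -0.421]
contact_force: [-1.0, -0.1, 0.4]
opening: 0.0005
```

```bash
python3 c.py | sed -n '1p;4,6p'
```

```text
56.6 TCP a,b -0.0731 0.0601 [-1.  -0.1  0.4]
0.09 508 [-76.6 -69.9 -63.2]
0.1 523 [-76.6 -69.9 -63.4]
cab front -49.3
```

Call:
jog_arm(
  rows=[0,0,0,-5,0,0,0,0,-10,0,0,0,0,-20,0,0,0,0,-30,0,0,-15,-20,-30,0,0,-30,-40,-10,0,0,0,0,0,0,0,0,0,0,0],
)

```text
time: 57.45
tool_pos: [0.6632, -0.1499, 0.2939]
tool_rot: [3.141, -0.003, -0.418]
contact_force: [0.3, -0.0, -1.1]
opening: 0.0007
```

```bash
python3 e.py; python3 c.py
```

```text
57.45 slope 0.0009 centre x at y=.11: mm -69.58 at -.128 -69.79
57.5 slope 0.0003 centre x at y=.11: mm -69.67 at -.128 -69.75
57.55 slope 0.0003 centre x at y=.11: mm -69.68 at -.128 -69.75
57.6 TCP a,b -0.1335 0.0188 [ 0.1  0.4 -0.9]
0.07 241 [-76.8 -70.5 -63.5]
0.08 250 [-76.8 -70.8 -63.6]
0.09 264 [-76.8 -70.2 -62.8]
0.1 269 [-76.8 -70.8 -63.2]
cab front -49.5
```

The door is steady and released, with its edge at about x=-70 (limits −74 to −59). Hand in.

```bash
python3 -c "
from cell import hand_in; print(hand_in())"
```

```text
the job is handed in; nothing more can be done
None
```

The door is hung on both hinge pins and shut to within about 4 mm of its rubber stops, and I have handed the job in. No verdict was reported.

**Hanging:** I lifted the door from the rack and put it back once, because it sagged in the first grip. I regripped it nearer its middle and carried it to the cabinet. The wrist camera put the pins at (0.5036, −0.1575). I felt both knuckles onto them with contact readings of a few newtons, lowered the door to its seats standing open, and let go.

**Shutting:** I pushed it shut with closed fingers.
- **First push:** it met the stops at about 5 N, then settled 4–5 mm off them.
- **Second push:** the door came open again by about 27 mm at the edge as I backed away. I don't know the cause; the rubber may have sprung it back or the fingers may have dragged it.
- **Third push:** I eased the fingers upward off the door. It moved out about 2.5 mm and then stayed still.

**Last checks (57.6 s):**
- **Edge:** free-edge centre at cabinet x ≈ −70 mm (allowed −74 to −59), unchanged over three readings, with the arm clear of the door.
- **Hinge end:** x ≈ −69.8 mm, which fits a pin standing 4 mm off the hinge axis.
- **Height and tilt:** right after release the door top at the hinge end read 202.6 mm against 204 mm nominal, and the camera had read about 1 mm low in the rack too. The tilt was about 0.012 rad.

**What disagreed or went unchecked:**
- The edge sits about 4 mm off the stops' nominal place, so the door is within tolerance but not measured as resting on them.
- During the last pushes the finger position and the camera's view of the door face differed by several millimetres. I did not resolve that.
- I did not measure the panel, tee, tape or coupling again at the end; I never meant to touch them, and none of the forces I read suggested I had.

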